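# Push the tools home and click the tool cabinet shut

### The job

The red tire lever and the chrome spanner stick out of the small white tool cabinet. With its blue door still standing wide open, push both tools in along their shelf until neither sticks out past the cabinet's front edge; then swing the door shut, without slamming it, until it clicks fully home on its catch and stays. Leave the other things on the flap where they are.

Things in the scene. Friction and masses are not known exactly. Their poses are not given: they have to be found in the camera images.
- cabinet: small fixed white steel tool cabinet, clear top panel that starts 40 behind the front, 220 deep (x) x 250 wide (y) x 112 high; origin at the centre of its underside, on the flap; x points from front to back, z up: the open front is the plane x = -110, facing -x. Its position and yaw vary
- shelf_front (a point): middle of the front edge of the cabinet's inner shelf, on its top face (cabinet frame x = -110, y = 0, z = 80). Under the top panel there is 24 of free height. A divider 4 thick at y = 0, its front edge 14 behind this point, splits the shelf into two lanes 117 wide (y -119 to -2 and 2 to 119); the inner back wall is at x = 104
- door (a joint): angle of the cabinet's blue door (rad): 0 = shut and seated on its catch, grows as it opens towards the cabinet's -x, at most 1.7; starts at 1.3 to 1.6 and stays where it is left. Upright panel 250 wide, 100 high, at heights 9 to 109, hinged on the cabinet's right-hand (-y) front edge
- door_hinge (a point): on the door's hinge axis at its lower edge (cabinet frame x = -110, y = -125, z = 9). From here, with y along the door to its free edge and x its inward normal, the door's inner face is at x = -3, its outer face at x = -16; an upright steel bar pull, 8 thick, stands out to x = -40 at y = 225
- door_edge (a point): middle of the door's free upright edge, on its outer face (250 from the hinge along the door, 50 above its lower edge)
- catch (a point): spring roller catch in the cabinet at the free edge's side (cabinet frame x = -105, y = 110, z = 49). The closing door meets it at about 0.07 rad; it resists until about 0.03 rad (about 5 N pushing at the free edge, 9 N at mid-door), then draws the door in to 0. A door not pushed past it stays ajar
- lever: red steel tire lever, loose, 170 long (x) x 20 wide, 12 thick at its red handle, with a bare steel tip at +x; origin at the centre of its underside. Lies on the cabinet shelf in one of the two lanes (which one varies), about along the cabinet's x, its handle end sticking out of the front by 40 to 65
- lever_end (a point): outer (handle, -x) end of the lever, 85 from its origin, at half thickness (6 above its underside)
- spanner: chrome spanner, loose, 170 long (x), 14 wide shank, 34 wide and 12 thick ring end at -x and open jaw at +x; origin at the centre of its underside. Lies on the shelf in the other lane in the same way, its ring end sticking out of the front by 40 to 65
- spanner_end (a point): outer (ring, -x) end of the spanner, 85 from its origin, at half thickness (6 above its underside)
- parts_box: bystander: translucent blue pill-shaped parts box, 146 x 56 x 33, left of the cabinet; origin at the centre of its underside
- bell: bystander: green plastic dome bell, 62 across, 42 high, left in front of the cabinet; origin at the centre of its underside
- adjuster: bystander: steel brake adjuster, about 95 x 22 x 20, right of the cabinet; origin at the centre of its underside
- brush: bystander: hand brush lying on the flap at the right; origin at the centre of its underside
- oil: bystander: yellow bottle, 56 across, 150 high, at the right; origin at the centre of its underside
Not all that is in view belongs to the job. Of the things shaped like the lever, the red one is meant.

How it is judged:
On the way, in this order (a step that is already met when the one before it is completed fails the run):
1. both tools are on the shelf, pushed in to the front edge or deeper, while the door still stands wide open (over 0.9 rad) (x of each of lever_end, spanner_end in the frame of cabinet above -0.113 m and height (world z) of each of lever, spanner above 0.07 m and value of joint door above 0.9 rad), for 0.2 s.
2. the door is shut and seated on its catch (value of joint door below 0.012 rad), for 0.2 s.
At the end, for the whole second after the job is handed in: The door is shut and seated on its catch (within 0.012 rad of 0), and lever and spanner lie at rest on the cabinet shelf (origins over 0.07 m high), their outer ends no more than 3 mm proud of the cabinet's front edge (value of joint door below 0.012 rad and x of each of lever_end, spanner_end in the frame of cabinet above -0.113 m and height (world z) of each of lever, spanner above 0.07 m and linear speed of each of lever, spanner below 0.02 m/s); the robot touches nothing.
It fails at once if the door is slammed (closing faster than 2.5 rad/s) (velocity of joint door below -2.5 rad/s).
It fails at once if a bystander is moved more than 30 mm (distance of any of parts_box, bell, adjuster, brush, oil from where it was at the start of the episode above 0.03 m).
It also fails if it takes over 53 s, if anything falls off the work surface, if the arm or the gripper's body presses on something with over 40 N, if the wrist force passes 120 N, or if a joint passes its speed limit or range.

### The arm

A 6-joint arm with a two-finger parallel gripper is mounted at the origin on the work surface. World frame = base frame: x ahead of the robot, y to its left, z up, the work surface at z = 0. Lengths are in m, angles in rad, forces in N, time in s.
With the tool pointing down it reaches from about 0.3 to 0.85 m from the base axis. Payload 5.4 kg.
Tool frame: the origin (TCP) lies midway between the tips of the shut fingers; the grasp point (between the pads) lies 19 mm behind it; z points along the fingers, y is the line along which they close (so a half turn about z gives the same grasp; the last joint's range is limited). The gripper opens to 85 mm and grips with 20 to 120 N. Pads are 22 mm wide; open, the fingers measure 114 mm over their backs; the gripper's body (76 mm by 85 mm) begins 54 mm behind the grasp point. The pads swing forward as they close: fully open they stand 13 mm farther back than shut.
Start: joints at [1.017, 0.158, 1.597, -0, 1.386, -0.21], TCP at [0.194, 0.541, 0.231] pointing down, gripper open.
Joint ranges: [-2.91, 2.91], [-0.94, 2.29], [0.18, 2.7], [-1.29, 4.43], [0.17, 2.64], [-3, 3]. Speed limits (rad/s): [2.57, 2.57, 3.14, 3.14, 3.14, 3.14].

### API

Orientations are given as a unit quaternion [w, x, y, z].
In Python, from plant import robot gives the robot as it stands.
- The arm moves only by the tool drive_tool, never from a script. Its arguments are lists of equal length, an entry for each row: "travel": the shift along the tool's x, y, z in m, a list of three; "turn": the turn about the tool's z in degrees; "hand": the gripper's target within -1 to 1 (shut at 1, half-way at 0, fully open at -1). A call has 1 to 12 rows; each row is the pose to reach, as a shift and turn from the pose commanded when the call began, along the tool's axes at that moment; what a row does not reach only later rows make up. A row lasts 1/12 s, in which the tool goes at most 41.7 mm and 7.16 degrees, less where a joint would pass 70% of its speed; a pose out of reach is approached as far as the arm can. A call with a gripper value outside its range is refused whole. The fingers move at their own pace and stop on an object; "squeeze" is the grip in N (left out, the last holds). Time passes only in rows, so rows that repeat a pose let the fingers close. It gives the time, the measured TCP pose, the force, the opening and the grip force at its end, in the units of the state.
- robot.read_state(): the state, without advancing time (a new reading comes with each control period).
- robot.get_image(name): name is "side" or "top" or "wrist"; returns a dict with "pixels" (400x640x3 uint8, red, green, blue), "fx", "fy", "cx", "cy" (pixels), "k1" (the pictures are not rectified: a ray, as slopes to the right and down, at radius r is drawn at 1 + k1 r^2 times it, then the intrinsics apply), "pose" (4x4, takes a point from camera to world coordinates); the wrist camera has in their place "hand_eye" (4x4, takes a point from camera to tool coordinates, whose origin is the TCP and whose axes are the flange's). Camera axes: x right, y down, z forward; pixel columns grow to the right and rows downward; lengths in m; the calibration is good to about 2 mm. A picture is of the moment at which its call begins: read the wrist's pose just before it. There is no depth.
- robot.sign_off(): hands the job in; it is judged then, once.
The state is a dict: "clock": time; "joints": joint angles; "joint_velocities": joint speeds; "effort": joint torques, N m; "eef_pos": TCP position; "orientation": TCP orientation; "contact_force": force on the tool from outside, world axes, zero at the start; "torque": the same for the moment, N m; "finger_gap": finger opening in m; "grip_force": force on a finger pad.
Only numpy, scipy, OpenCV 4.12 (cv2) and the standard library are available. Lean on these libraries where they do the work, as an engineer would, in place of code of your own. Each camera call takes 0.05 s, during which the arm holds its last target. There are 200 camera calls.

## Working session

There is one attempt and no reset: what is moved stays moved. The work goes in short steps, Python scripts to look and compute and a tool call to move; the robot and the scene stay as the last step left them, time stands still between calls to the robot, and variables do not carry over. Pictures are saved under pics/ and viewed, at most 10 in all, crops included, and the job is handed in when it is done.

Besides the shell and the picture viewer there is one more tool, called after "Call:" by a JSON object that holds its "api" and its "payload", one argument or row to a line. drive_tool: Moves the arm, as the interface text tells. Its arguments: {"type":"object","properties":{"travel":{"type":"array","items":{"type":"array","items":{"type":"number"}}},"turn":{"type":"array","items":{"type":"number"}},"hand":{"type":"array","items":{"type":"number"}},"squeeze":{"type":"number"}},"required":["travel","turn","hand"]}

```bash
mkdir -p pics
cat > h.py <<'E'
import numpy as np, cv2
from plant import robot
def snap(n,f):
    d=robot.get_image(n); cv2.imwrite('pics/'+f,d['pixels'][:,:,::-1]); 
    np.save('pics/'+n+'.npy',{k:v for k,v in d.items() if k!='pixels'},allow_pickle=True); return d
def cal(n): return np.load('pics/'+n+'.npy',allow_pickle=True).item()
def ray(d,u,v):
    x=np.array([(u-d['cx'])/d['fx'],(v-d['cy'])/d['fy']]); s=x.copy()
    for _ in range(20): s=x/(1+d['k1']*(s@s))
    T=np.array(d['pose']); return T[:3,3],T[:3,:3]@np.array([s[0],s[1],1])
def at(d,u,v,z):
    o,r=ray(d,u,v); return o+r*(z-o[2])/r[2]
def proj(d,p):
    T=np.array(d['pose']); c=T[:3,:3].T@(np.array(p)-T[:3,3]); s=c[:2]/c[2]; s=s*(1+d['k1']*(s@s))
    return np.array([d['fx']*s[0]+d['cx'],d['fy']*s[1]+d['cy']])
E
python3 - <<'E'
from h import *
a=snap('top','top0.png');b=snap('side','side0.png')
s=robot.read_state();print(s)
for d in(a,b):print(d['fx'],d['k1'],np.round(d['pose'],3))
E
```

```text
{'clock': 0.1, 'joints': array([ 1.01690971e+00,  1.59039686e-01,  1.59811308e+00, -2.44791584e-05,
        1.38624732e+00, -2.10103677e-01]), 'joint_velocities': array([ 0.00152249, -0.0040407 , -0.00188649,  0.0016523 ,  0.00067397,
       -0.00215217]), 'effort': array([-4.12806112e-04, -3.96992648e+01, -3.32336891e+01, -2.63899556e-04,
        4.23007630e-03,  3.97784845e-05]), 'eef_pos': array([0.19353113, 0.54085563, 0.23038185]), 'orientation': array([-3.25717851e-04,  1.71043957e-01,  9.85262984e-01, -8.43062897e-04]), 'contact_force': array([ 0.29276618,  0.26880829, -0.62527733]), 'torque': array([-0.004061  , -0.02923508, -0.02128803]), 'grip_force': 0.0, 'finger_gap': 0.08558763404273688}
405.60381492221444 -0.05740702867381412 [[ 1.000e-03 -9.860e-01  1.680e-01  4.000e-01]
 [-1.000e+00  3.000e-03  2.200e-02 -9.000e-02]
 [-2.200e-02 -1.680e-01 -9.860e-01  1.065e+00]
 [ 0.000e+00  0.000e+00  0.000e+00  1.000e+00]]
457.2701341945082 -0.1349180561682336 [[ 0.995 -0.056  0.087  0.456]
 [-0.104 -0.529  0.842 -1.009]
 [-0.002 -0.847 -0.532  0.701]
 [ 0.     0.     0.     1.   ]]
```

View pics/top0.png

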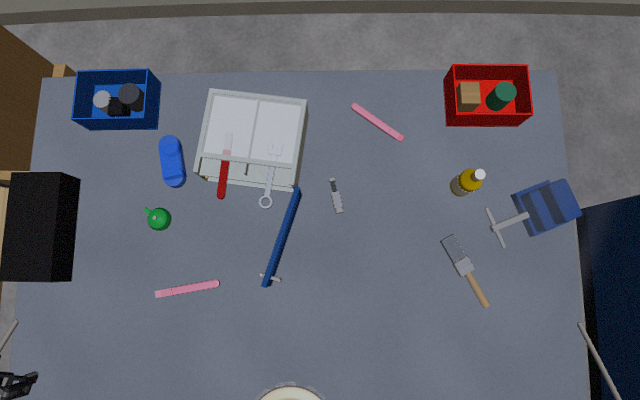

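View pics/side0.png

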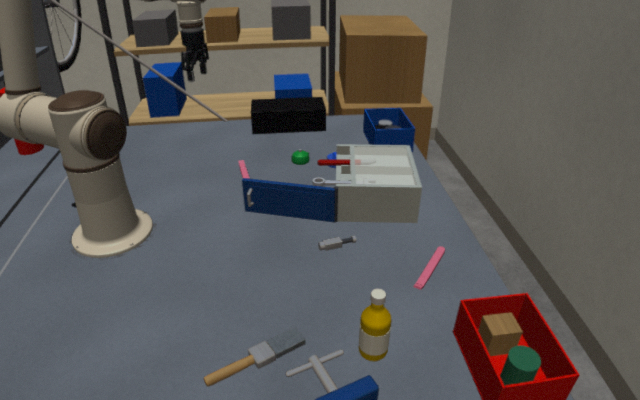

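Three things in the top view are lever-shaped: the red one at (222,178), which sticks out of the cabinet, and two pink ones lying on the flap at (378,121) and (187,288). The red one in the cabinet's left lane fits the description. The spanner is in the right lane with its ring at (265,202). The door runs from (297,190) to (266,284). I'll confirm in an enlarged crop.

Run:
```python
import cv2
i=cv2.imread('pics/top0.png')[80:300,140:350]
cv2.imwrite('pics/c0.png',cv2.resize(i[:150],None,fx=3.8,fy=3.8,interpolation=cv2.INTER_CUBIC))
```

```text
(no output)
```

View pics/c0.png

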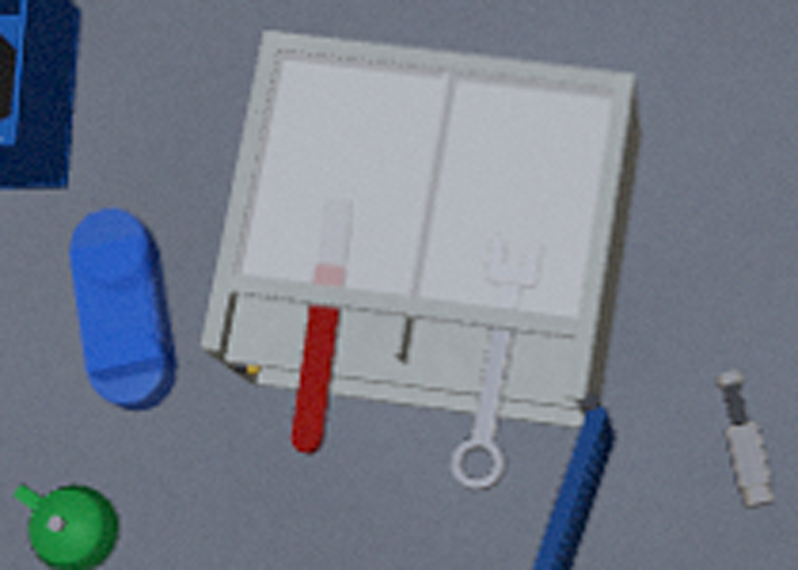

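The crop confirms the red lever with its handle end at crop (305,450), and the spanner ring's outer edge at (475,488). The cabinet's top corners are at (265,32), (635,74) and (205,348). The door is wide open on the right.

Run:
```python
from h import *
d=cal('top')
f=lambda u,v,z:at(d,140+u/3.8,80+v/3.8,z)
P={k:f(*a)for k,a in dict(bl=(265,32,.112),br=(635,74,.112),fl=(205,348,.112),fr=(585,400,.112),lev=(305,452,.086),levin=(326,285,.092),spn=(475,489,.086),spin=(512,290,.086),doorh=(595,410,.109)).items()}
P['dtip']=at(d,266,285,.109);P['dtipinner']=at(d,262,283,.109);P['bell']=at(d,158,218,.03);P['pull']=at(d,280,279,.1)
for k,p in P.items():print(k,p.round(3))
x=(P['bl']-P['fl'])[:2];y=(P['bl']-P['br'])[:2];print(np.linalg.norm(x),np.linalg.norm(y),np.degrees(np.arctan2(x[1],x[0])),np.degrees(np.arctan2(-y[0],y[1])))
yaw=np.arctan2(-y[0],y[1]);R=np.array([[np.cos(yaw),-np.sin(yaw)],[np.sin(yaw),np.cos(yaw)]])
c=((P['bl']+P['br'])[:2]/2)-R@[.11,0]
print('c',c,yaw)
for k,p in P.items():print(k,'cab',(R.T@(p[:2]-c)).round(3))
for q in[(-.11,.125,.112),(-.11,-.125,.112),(-.11,0,.08),(-.11,-.125,.109),(-.11,.125,0)]:print(q,proj(d,[*(c+R@q[:2]),q[2]]).round(1),proj(cal('side'),[*(c+R@q[:2]),q[2]]).round(1))
```

```text
bl [0.847 0.203 0.112]
br [ 0.814 -0.044  0.112]
fl [0.631 0.232 0.112]
fr [ 0.595 -0.014  0.112]
lev [0.567 0.17  0.086]
levin [0.678 0.16  0.092]
spn [0.543 0.059 0.086]
spin [0.675 0.037 0.086]
doorh [ 0.59  -0.02   0.109]
dtip [0.36  0.049 0.109]
dtipinner [0.365 0.059 0.109]
bell [0.527 0.348 0.03 ]
pull [0.374 0.018 0.1  ]
0.2184745074856614 0.2498163873988977 -7.409001934210859 -7.64174285658767
c [0.72175064 0.09416671] -0.13337357343821168
bl cab [0.11  0.125]
br cab [ 0.11  -0.125]
fl cab [-0.108  0.124]
fr cab [-0.111 -0.124]
lev cab [-0.163  0.055]
levin cab [-0.052  0.059]
spn cab [-0.173 -0.059]
spin cab [-0.039 -0.063]
doorh cab [-0.116 -0.131]
dtip cab [-0.352 -0.093]
dtipinner cab [-0.349 -0.083]
bell cab [-0.227  0.226]
pull cab [-0.335 -0.122]
(-0.11, 0.125, 0.112) [193.4 172.1] [335.8 143.7]
(-0.11, -0.125, 0.112) [294.5 185. ] [335.7 185.7]
(-0.11, 0, 0.08) [246.1 181.3] [335.6 173. ]
(-0.11, -0.125, 0.109) [294.6 185.3] [335.6 186.7]
(-0.11, 0.125, 0) [206.7 181.7] [335.3 176.2]
```

```bash
cat >> h.py <<'E'
C=np.array([.7218,.0942]);YAW=-.1334
Rc=np.array([[np.cos(YAW),-np.sin(YAW)],[np.sin(YAW),np.cos(YAW)]])
from scipy.spatial.transform import Rotation as Ro
def go(*tg):  # (cab x, cab y, z, tool-x angle in cab deg)
    s=robot.read_state();w=s['orientation'];M=Ro.from_quat([*w[1:],w[0]]).as_matrix()
    a0=np.degrees(np.arctan2(M[1,0],M[0,0]))
    print('clk',s['clock'],'cab',(Rc.T@(s['eef_pos'][:2]-C)).round(4),s['eef_pos'][2].round(4),'ang',(a0-np.degrees(YAW)).round(1),'F',s['contact_force'].round(1),'j',s['joints'].round(2))
    for x,y,z,a in tg:
        p=np.array([*(C+Rc@[x,y]),z]);t=-(a+np.degrees(YAW)-a0);t=(t+180)%360-180
        print((x,y,z,a),'travel',(M.T@(p-s['eef_pos'])).round(4),'turn',round(t,1))
E
python3 - <<'E'
from h import *
go((-.205,.056,.2,180),(-.205,.056,.085,180))
E
```

```text
clk 0.1 cab [-0.583   0.3724] 0.2304 ang 167.9 F [ 0.3  0.3 -0.6] j [ 1.02  0.16  1.6  -0.    1.39 -0.21]
(-0.205, 0.056, 0.2, 180) travel [-0.4357 -0.2305  0.0306] turn -12.1
(-0.205, 0.056, 0.085, 180) travel [-0.4358 -0.2303  0.1456] turn -12.1
```

Call:
{"api": "drive_tool", "payload": {
  "travel": [
    [-0.036, -0.019, 0.003],
    [-0.073, -0.038, 0.005],
    [-0.109, -0.058, 0.008],
    [-0.145, -0.077, 0.01],
    [-0.181, -0.096, 0.013],
    [-0.218, -0.115, 0.015],
    [-0.254, -0.134, 0.018],
    [-0.29, -0.154, 0.02],
    [-0.327, -0.173, 0.023],
    [-0.363, -0.192, 0.025],
    [-0.4, -0.211, 0.028],
    [-0.436, -0.23, 0.03]
  ],
  "turn": [-1, -2, -3, -4, -5, -6, -7, -8, -9, -10, -11, -12],
  "hand": [1, 1, 1, 1, 1, 1, 1, 1, 1, 1, 1, 1]
}}

```text
clock: 1.1
eef_pos: [0.5275, 0.1759, 0.2006]
orientation: [-0.0, 0.067, 0.998, -0.0]
contact_force: [0.4, 1.5, -1.5]
finger_gap: -0.0003
grip_force: 0.0
```

Run:
```python
from h import *
go((-.205,.056,.085,180),(-.115,.056,.085,180))
```

```text
clk 1.1 cab [-0.2034  0.0552] 0.2006 ang 180.0 F [ 0.4  1.5 -1.5] j [ 0.1   0.14  1.68  0.    1.32 -1.33]
(-0.205, 0.056, 0.085, 180) travel [0.0015 0.0008 0.1157] turn -0.0
(-0.115, 0.056, 0.085, 180) travel [-0.0885  0.0009  0.1156] turn -0.0
```

Call:
{"api": "drive_tool", "payload": {
  "travel": [
    [0, 0, 0.03],
    [0, 0, 0.06],
    [0, 0, 0.09],
    [0, 0, 0.115],
    [0, 0, 0.115],
    [-0.012, 0, 0.115],
    [-0.022, 0, 0.115],
    [-0.03, 0, 0.115],
    [-0.038, 0, 0.115],
    [-0.046, 0, 0.115],
    [-0.054, 0, 0.115],
    [-0.062, 0, 0.115]
  ],
  "turn": [0, 0, 0, 0, 0, 0, 0, 0, 0, 0, 0, 0],
  "hand": [1, 1, 1, 1, 1, 1, 1, 1, 1, 1, 1, 1]
}}

```text
clock: 2.1
eef_pos: [0.5889, 0.1695, 0.0867]
orientation: [-0.0, 0.067, 0.998, 0.0]
contact_force: [-1.7, 1.1, 2.2]
finger_gap: 0.0001
grip_force: 0.9
```

Call:
{"api": "drive_tool", "payload": {
  "travel": [
    [-0.007, 0, 0],
    [-0.014, 0, 0],
    [-0.02, 0, 0],
    [-0.026, 0, 0],
    [-0.03, 0, 0],
    [-0.03, 0, 0]
  ],
  "turn": [0, 0, 0, 0, 0, 0],
  "hand": [1, 1, 1, 1, 1, 1]
}}

```text
clock: 2.6
eef_pos: [0.619, 0.1652, 0.0863]
orientation: [0.001, 0.067, 0.998, 0.0]
contact_force: [-0.1, -0.1, 0.5]
finger_gap: 0.0001
grip_force: 0.0
```

Run:
```python
from h import *
go((-.205,-.06,.085,180))
snap('top','top1.png');snap('side','side1.png')
a=cv2.imread('pics/top1.png')[140:230,180:310];b=cv2.imread('pics/side1.png')[100:240,220:430]
a=cv2.resize(a,(520,360),interpolation=2);b=cv2.resize(b,(360,240),interpolation=2)
o=np.zeros((600,520,3),'u1');o[:360]=a;o[360:,:360]=b;cv2.imwrite('pics/c1.png',o)
```

```text
clk 2.6 cab [-0.1114  0.0567] 0.0863 ang 179.9 F [-0.1 -0.1  0.5] j [ 0.07  0.46  1.52 -0.    1.16 -1.36]
(-0.205, -0.06, 0.085, 180) travel [ 0.0935 -0.1169  0.0012] turn -0.1
```

View pics/c1.png

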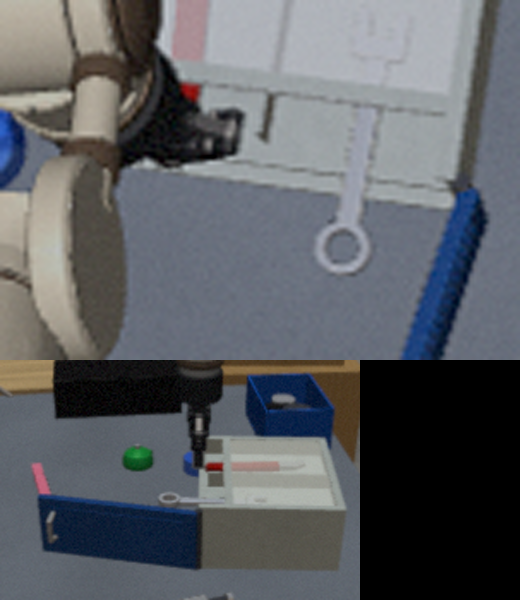

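The top crop shows the lever pushed in to the front edge, with its end under the fingers near crop (200,100). The spanner ring at (342,248) and the door are unmoved. The spanner is next.

Call:
{"api": "drive_tool", "payload": {
  "travel": [
    [0.035, 0, 0],
    [0.07, 0, 0],
    [0.096, 0, 0],
    [0.096, -0.035, 0],
    [0.096, -0.07, 0],
    [0.096, -0.1, 0],
    [0.096, -0.117, 0],
    [0.096, -0.117, 0],
    [0.08, -0.117, 0],
    [0.07, -0.117, 0],
    [0.062, -0.117, 0],
    [0.054, -0.117, 0]
  ],
  "turn": [0, 0, 0, 0, 0, 0, 0, 0, 0, 0, 0, 0],
  "hand": [1, 1, 1, 1, 1, 1, 1, 1, 1, 1, 1, 1]
}}

```text
clock: 3.7
eef_pos: [0.5489, 0.0574, 0.0862]
orientation: [-0.0, 0.067, 0.998, 0.0]
contact_force: [-1.8, 0.5, 1.2]
finger_gap: 0.0001
grip_force: 0.8
```

Call:
{"api": "drive_tool", "payload": {
  "travel": [
    [-0.007, 0, 0],
    [-0.014, 0, 0],
    [-0.021, 0, 0],
    [-0.028, 0, 0],
    [-0.035, 0, 0],
    [-0.042, 0, 0],
    [-0.048, 0, 0],
    [-0.053, 0, 0],
    [-0.053, 0, 0]
  ],
  "turn": [0, 0, 0, 0, 0, 0, 0, 0, 0],
  "hand": [1, 1, 1, 1, 1, 1, 1, 1, 1]
}}

```text
clock: 4.45
eef_pos: [0.6025, 0.0494, 0.0865]
orientation: [0.001, 0.067, 0.998, -0.0]
contact_force: [-0.2, 0.2, -1.0]
finger_gap: 0.0002
grip_force: 0.0
```

Call:
{"api": "drive_tool", "payload": {
  "travel": [
    [0.02, 0, 0],
    [0.04, 0, 0],
    [0.04, 0, -0.03],
    [0.04, 0, -0.07],
    [0.04, 0, -0.11],
    [0.06, 0.02, -0.13],
    [0.1, 0.02, -0.13],
    [0.14, 0.02, -0.13]
  ],
  "turn": [0, 0, 0, 0, 0, 0, 0, 0],
  "hand": [1, 1, 1, 1, 1, 1, 1, 1]
}}

```text
clock: 5.12
eef_pos: [0.466, 0.0886, 0.2186]
orientation: [0.003, 0.067, 0.998, 0.0]
contact_force: [-0.3, 0.3, -0.5]
finger_gap: -0.0001
grip_force: 0.0
```

Run:
```python
from h import *
go()
snap('top','top2.png');snap('side','side2.png')
a=cv2.imread('pics/top2.png')[80:300,180:310];b=cv2.imread('pics/side2.png')[120:230,230:430]
a=cv2.resize(a[60:150],(520,360),interpolation=2);b=cv2.resize(b,(436,240),interpolation=2)
o=np.zeros((600,520,3),'u1');o[:360]=a;o[360:,:436]=b;cv2.imwrite('pics/c2.png',o)
```

```text
clk 5.1167 cab [-0.2528 -0.0395] 0.2186 ang 180.0 F [-0.3  0.3 -0.5] j [-0.07 -0.1   1.89  0.    1.35 -1.5 ]
```

View pics/c2.png

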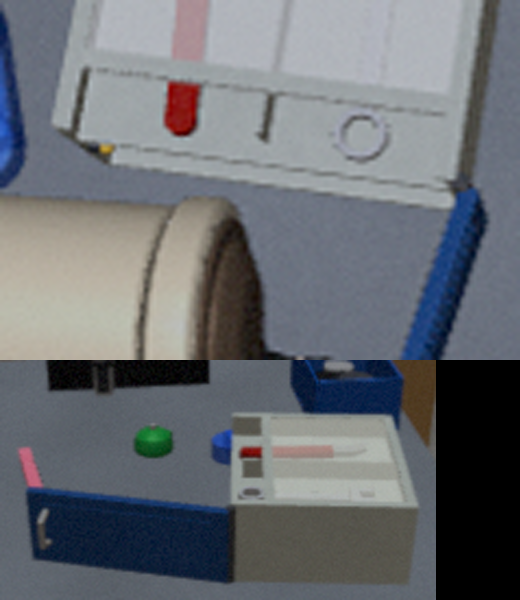

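Both ends are now inside the front edge: the lever at crop (180,136) and the spanner at (360,160). The door is still open. Next I'll check the depth numerically and plan the door arc.

```bash
cat >> h.py <<'E'
def door(th,r=.18,off=.027,z=.06):
    return (-.11-r*np.sin(th)-off*np.cos(th), -.125+r*np.cos(th)-off*np.sin(th), z, np.degrees(th))
E
python3 - <<'E'
from h import *
d=cal('top');c=lambda p:(Rc.T@(p[:2]-C)).round(3)
print('lev',c(at(d,225,174,.086)),'sp',c(at(d,270,180,.086)),'adj',c(at(d,336,195,.01)), c(at(d,340,212,.01)))
go(door(1.38,off=.06,z=.215),door(1.38,off=.06))
E
```

```text
lev [-0.1    0.054] sp [-0.1  -0.06] adj [-0.103 -0.227] [-0.146 -0.243]
clk 5.2167 cab [-0.26   -0.0394] 0.2141 ang 180.0 F [0.4 0.1 0.1] j [-0.07 -0.11  1.9   0.    1.35 -1.5 ]
(np.float64(-0.2981120853448948), np.float64(-0.14977586218873137), 0.215, np.float64(79.0681757280536)) travel [ 0.0382 -0.1103 -0.0007] turn 101.0
(np.float64(-0.2981120853448948), np.float64(-0.14977586218873137), 0.06, np.float64(79.0681757280536)) travel [ 0.0373 -0.1103  0.1543] turn 101.0
```

Call:
{"api": "drive_tool", "payload": {
  "travel": [
    [0.003, -0.01, 0],
    [0.006, -0.02, 0],
    [0.01, -0.03, 0],
    [0.013, -0.04, 0],
    [0.016, -0.05, 0],
    [0.02, -0.06, 0],
    [0.023, -0.07, 0],
    [0.026, -0.08, 0],
    [0.03, -0.09, 0],
    [0.033, -0.1, 0],
    [0.037, -0.11, 0],
    [0.037, -0.11, 0]
  ],
  "turn": [7, 14, 21, 28, 35, 42, 49, 56, 63, 70, 77, 84],
  "hand": [1, 1, 1, 1, 1, 1, 1, 1, 1, 1, 1, 1]
}}

```text
clock: 6.22
eef_pos: [0.4138, -0.0172, 0.2166]
orientation: [0.001, 0.72, 0.694, -0.0]
contact_force: [-0.2, 0.6, -0.0]
finger_gap: 0.0001
grip_force: 0.0
```

Call:
{"api": "drive_tool", "payload": {
  "travel": [
    [0, 0, 0],
    [0, 0, 0],
    [0, 0, 0],
    [0, 0, 0.03],
    [0, 0, 0.065],
    [0, 0, 0.1],
    [0, 0, 0.13],
    [0, 0, 0.155],
    [0, 0, 0.155]
  ],
  "turn": [6, 12, 17, 17, 17, 17, 17, 17, 17],
  "hand": [1, 1, 1, 1, 1, 1, 1, 1, 1]
}}

```text
clock: 6.97
eef_pos: [0.41, -0.0146, 0.0568]
orientation: [-0.004, 0.813, 0.583, -0.003]
contact_force: [-0.9, 0.4, 0.4]
finger_gap: 0.0003
grip_force: 0.0
```

Run:
```python
from h import *
go(*[door(t) for t in np.arange(1.38,.55,-.08)])
```

```text
clk 6.9667 cab [-0.2945 -0.1493] 0.0568 ang 78.9 F [-0.9  0.4  0.4] j [-0.33 -0.04  2.18 -0.    1.01 -0.01]
(np.float64(-0.29185393791206626), np.float64(-0.11737469568644351), 0.06, np.float64(79.0681757280536)) travel [ 0.0319 -0.0035 -0.0031] turn -0.1
(np.float64(-0.2906629417479586), np.float64(-0.10286628185383845), 0.06, np.float64(74.48451336700701)) travel [ 0.0463 -0.0052 -0.0031] turn 4.4
(np.float64(-0.2883163192879654), np.float64(-0.08849944828372633), 0.06, np.float64(69.90085100596042)) travel [ 0.0609 -0.0056 -0.0031] turn 9.0
(np.float64(-0.2848290809077347), np.float64(-0.07436609368262434), 0.06, np.float64(65.31718864491383)) travel [ 0.0754 -0.0049 -0.0031] turn 13.6
(np.float64(-0.2802235330323317), np.float64(-0.06055662328841961), 0.06, np.float64(60.73352628386724)) travel [ 0.0899 -0.003  -0.0031] turn 18.2
(np.float64(-0.2745291354512425), np.float64(-0.04715937058536403), 0.06, np.float64(56.14986392282065)) travel [ 0.1041 -0.     -0.0032] turn 22.8
(np.float64(-0.2677823128762549), np.float64(-0.03426003227122239), 0.06, np.float64(51.56620156177406)) travel [ 0.1181  0.0041 -0.0032] turn 27.4
(np.float64(-0.2600262219476068), np.float64(-0.021941120090855658), 0.06, np.float64(46.98253920072747)) travel [ 0.1316  0.0094 -0.0032] turn 31.9
(np.float64(-0.2513104751787649), np.float64(-0.010281433042634), 0.06, np.float64(42.39887683968088)) travel [ 0.1448  0.0157 -0.0033] turn 36.5
(np.float64(-0.24169082360564684), np.float64(0.000644446666243078), 0.06, np.float64(37.81521447863429)) travel [ 0.1573  0.023  -0.0034] turn 41.1
(np.float64(-0.2312288001702472), np.float64(0.010766630691353167), 0.06, np.float64(33.231552117587704)) travel [ 0.1693  0.0313 -0.0035] turn 45.7
```

Call:
{"api": "drive_tool", "payload": {
  "travel": [
    [0.015, -0.001, -0.003],
    [0.025, -0.003, -0.003],
    [0.032, -0.004, -0.003],
    [0.039, -0.005, -0.003],
    [0.046, -0.005, -0.003],
    [0.054, -0.005, -0.003],
    [0.061, -0.006, -0.003],
    [0.068, -0.005, -0.003],
    [0.075, -0.005, -0.003],
    [0.083, -0.004, -0.003],
    [0.09, -0.003, -0.003]
  ],
  "turn": [0, 0, 0, 2.2, 4.4, 6.7, 9, 11.3, 13.6, 16, 18.2],
  "hand": [1, 1, 1, 1, 1, 1, 1, 1, 1, 1, 1]
}}

```text
clock: 7.88
eef_pos: [0.441, 0.0706, 0.0657]
orientation: [0.001, 0.895, 0.446, 0.001]
contact_force: [-0.6, -1.9, 0.2]
finger_gap: 0.0
grip_force: 0.0
```

Run:
```python
from h import *
go(*[door(t) for t in np.arange(1.0,.1,-.08)])
```

```text
clk 7.8833 cab [-0.2752 -0.0607] 0.0657 ang 60.6 F [-0.6 -1.9  0.2] j [-0.11  0.03  2.09 -0.    1.02  0.53]
(np.float64(-0.2760529395238612), np.float64(-0.05046530153354805), 0.06, np.float64(57.29577951308232)) travel [ 0.0085 -0.0058  0.0057] turn 3.3
(np.float64(-0.2695654358359194), np.float64(-0.03743361554515859), 0.06, np.float64(52.71211715203574)) travel [ 0.023  -0.0065  0.0057] turn 7.9
(np.float64(-0.26205725789247003), np.float64(-0.024962055587777768), 0.06, np.float64(48.12845479098915)) travel [ 0.0376 -0.0061  0.0057] turn 12.5
(np.float64(-0.2535764324099037), np.float64(-0.013130397084621975), 0.06, np.float64(43.544792429942575)) travel [ 0.0521 -0.0045  0.0058] turn 17.1
(np.float64(-0.24417720772959942), np.float64(-0.0020143222733316583), 0.06, np.float64(38.96113006889599)) travel [ 0.0664 -0.0017  0.0058] turn 21.7
(np.float64(-0.2339197068136677), np.float64(0.00831506390207611), 0.06, np.float64(34.377467707849405)) travel [0.0804 0.0021 0.0058] turn 26.3
(np.float64(-0.22286954266316916), np.float64(0.017791688620196047), 0.06, np.float64(29.79380534680282)) travel [0.0941 0.0071 0.0058] turn 30.9
(np.float64(-0.211097398618819), np.float64(0.0263549338228114), 0.06, np.float64(25.21014298575624)) travel [0.1073 0.0132 0.0058] turn 35.4
(np.float64(-0.19867857622882046), np.float64(0.03395002396360079), 0.06, np.float64(20.626480624709654)) travel [0.12   0.0203 0.0059] turn 40.0
(np.float64(-0.18569251357593136), np.float64(0.04052837638470767), 0.06, np.float64(16.042818263663072)) travel [0.1321 0.0284 0.0059] turn 44.6
(np.float64(-0.1722222771448246), np.float64(0.0460479120799568), 0.06, np.float64(11.459155902616487)) travel [0.1435 0.0374 0.0059] turn 49.2
(np.float64(-0.15835403048005994), np.float64(0.050473324856895097), 0.06, np.float64(6.875493541569904)) travel [0.1542 0.0473 0.0059] turn 53.8
```

Call:
{"api": "drive_tool", "payload": {
  "travel": [
    [0.009, -0.003, 0.003],
    [0.016, -0.005, 0.005],
    [0.023, -0.006, 0.005],
    [0.03, -0.006, 0.005],
    [0.038, -0.006, 0.005],
    [0.045, -0.005, 0.005],
    [0.052, -0.004, 0.005],
    [0.059, -0.003, 0.005],
    [0.066, -0.002, 0.005],
    [0.073, 0.0, 0.005],
    [0.08, 0.002, 0.005],
    [0.087, 0.005, 0.005]
  ],
  "turn": [3, 5.5, 8, 10.3, 12.5, 15, 17, 19.5, 21.7, 24, 26.3, 28.6],
  "hand": [1, 1, 1, 1, 1, 1, 1, 1, 1, 1, 1, 1]
}}

```text
clock: 8.88
eef_pos: [0.4969, 0.1373, 0.0606]
orientation: [0.0, 0.977, 0.211, 0.001]
contact_force: [-0.6, 0.3, -0.0]
finger_gap: 0.0004
grip_force: 0.0
```

Run:
```python
from h import *
go(*[door(t) for t in (.5,.42,.34,.26,.18,.1,.05,0,-.02,-.04)])
```

```text
clk 8.8833 cab [-0.2286  0.0129] 0.0606 ang 32.0 F [-0.6  0.3 -0. ] j [ 0.04  0.21  1.9  -0.    1.03  1.18]
(np.float64(-0.2199913261197966), np.float64(0.020020371597953605), 0.06, np.float64(28.64788975654116)) travel [ 0.0111 -0.0015  0.0006] turn 3.4
(np.float64(-0.20805028293915495), np.float64(0.028346477023607097), 0.06, np.float64(24.064227395494576)) travel [ 0.0257 -0.0022  0.0006] turn 8.0
(np.float64(-0.19548205255461193), np.float64(0.035691688307300316), 0.06, np.float64(19.48056503444799)) travel [ 0.0402 -0.0018  0.0006] turn 12.6
(np.float64(-0.1823670287502198), np.float64(0.042009021163124174), 0.06, np.float64(14.896902673401405)) travel [ 0.0547 -0.0002  0.0006] turn 17.2
(np.float64(-0.16878910292192764), np.float64(0.04725806621936461), 0.06, np.float64(10.313240312354818)) travel [0.069  0.0026 0.0007] turn 21.7
(np.float64(-0.15483512745893577), np.float64(0.05140524750058028), 0.06, np.float64(5.729577951308233)) travel [0.083  0.0065 0.0007] turn 26.3
(np.float64(-0.1459625074993862), np.float64(0.0534256093007856), 0.06, np.float64(2.8647889756541165)) travel [0.0916 0.0095 0.0007] turn 29.2
(np.float64(-0.137), np.float64(0.05499999999999999), 0.06, np.float64(0.0)) travel [0.1    0.0129 0.0007] turn 32.0
(np.float64(-0.13339484017519765), np.float64(0.05550396520070398), 0.06, np.float64(-1.1459155902616465)) travel [0.1034 0.0144 0.0007] turn 33.2
(np.float64(-0.12978032272625226), np.float64(0.05593573122201513), 0.06, np.float64(-2.291831180523293)) travel [0.1066 0.0159 0.0007] turn 34.3
```

Call:
{"api": "drive_tool", "payload": {
  "travel": [
    [0.01, -0.001, 0],
    [0.018, -0.002, 0],
    [0.026, -0.002, 0],
    [0.033, -0.002, 0],
    [0.04, -0.002, 0],
    [0.047, -0.001, 0],
    [0.054, 0, 0],
    [0.062, 0.001, 0],
    [0.069, 0.002, 0],
    [0.075, 0.004, 0],
    [0.08, 0.006, 0],
    [0.083, 0.007, 0]
  ],
  "turn": [3.4, 5.7, 8, 10.3, 12.6, 15, 17.2, 19.5, 21.7, 24, 25.5, 26.3],
  "hand": [1, 1, 1, 1, 1, 1, 1, 1, 1, 1, 1, 1]
}}

```text
clock: 9.88
eef_pos: [0.5759, 0.1652, 0.0608]
orientation: [-0.0, 1.0, -0.016, 0.001]
contact_force: [-1.6, -0.3, 0.5]
finger_gap: -0.0004
grip_force: 0.0
```

Run:
```python
from h import *
go(*[door(t) for t in (.1,.05,0,-.02,-.04)])
snap('top','top3.png');snap('side','side3.png')
a=cv2.imread('pics/top3.png')[150:260,170:310];b=cv2.imread('pics/side3.png')[120:230,230:430]
a=cv2.resize(a,(440,346),interpolation=2);b=cv2.resize(b,(436,240),interpolation=2)
o=np.zeros((600,520,3),'u1');o[:346,:440]=a;o[360:,:436]=b;cv2.imwrite('pics/c3.png',o)
```

```text
clk 9.8833 cab [-0.154  0.051] 0.0608 ang 5.8 F [-1.6 -0.3  0.5] j [ 0.08  0.4   1.66 -0.    1.08  1.68]
(np.float64(-0.15483512745893577), np.float64(0.05140524750058028), 0.06, np.float64(5.729577951308233)) travel [-0.0008 -0.0005  0.0008] turn 0.1
(np.float64(-0.1459625074993862), np.float64(0.0534256093007856), 0.06, np.float64(2.8647889756541165)) travel [ 0.0083 -0.0016  0.0008] turn 2.9
(np.float64(-0.137), np.float64(0.05499999999999999), 0.06, np.float64(0.0)) travel [ 0.0174 -0.0023  0.0008] turn 5.8
(np.float64(-0.13339484017519765), np.float64(0.05550396520070398), 0.06, np.float64(-1.1459155902616465)) travel [ 0.021  -0.0024  0.0008] turn 6.9
(np.float64(-0.12978032272625226), np.float64(0.05593573122201513), 0.06, np.float64(-2.291831180523293)) travel [ 0.0246 -0.0025  0.0008] turn 8.1
```

View pics/c3.png

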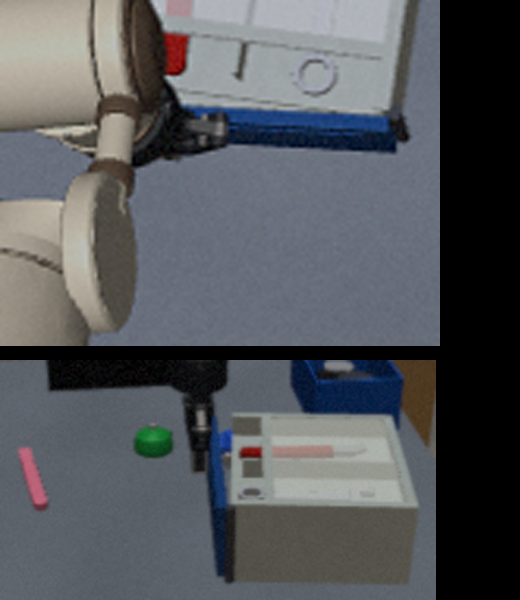

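The door is almost shut, with a thin gap at its top edge around crop (230,110). The fingers press its outer face. Both tools are still inside. I'll push slowly past the catch.

Call:
{"api": "drive_tool", "payload": {
  "travel": [
    [0.002, 0, 0],
    [0.004, 0, 0],
    [0.006, -0.001, 0],
    [0.008, -0.001, 0],
    [0.01, -0.001, 0],
    [0.012, -0.002, 0],
    [0.014, -0.002, 0],
    [0.016, -0.002, 0]
  ],
  "turn": [1, 1.5, 2, 3, 3.5, 4, 5, 5.5],
  "hand": [1, 1, 1, 1, 1, 1, 1, 1]
}}

```text
clock: 10.65
eef_pos: [0.5885, 0.1669, 0.058]
orientation: [0.0, 0.998, -0.064, -0.002]
contact_force: [-1.7, 1.0, -0.9]
finger_gap: 0.0003
grip_force: 0.0
```

Call:
{"api": "drive_tool", "payload": {
  "travel": [
    [0.001, 0, 0],
    [0.002, 0, 0],
    [0.003, 0, 0],
    [0.003, 0, 0]
  ],
  "turn": [0, 0, 0, 0],
  "hand": [1, 1, 1, 1]
}}

```text
clock: 10.98
eef_pos: [0.5907, 0.1666, 0.0586]
orientation: [0.0, 0.998, -0.064, -0.004]
contact_force: [-11.6, 1.9, 4.5]
finger_gap: -0.0002
grip_force: 0.0
```

Run:
```python
from h import *
go(door(0))
```

```text
clk 10.9833 cab [-0.1396  0.0543] 0.0586 ang 0.3 F [-11.6   1.9   4.5] j [0.08 0.44 1.61 0.   1.1  1.78]
(np.float64(-0.137), np.float64(0.05499999999999999), 0.06, np.float64(0.0)) travel [ 0.0026 -0.0006 -0.0014] turn 0.3
```

Call:
{"api": "drive_tool", "payload": {
  "travel": [
    [0.001, 0, 0],
    [0.002, 0, 0],
    [0.003, 0, 0],
    [0.003, 0, 0]
  ],
  "turn": [0, 0, 0, 0],
  "hand": [1, 1, 1, 1]
}}

```text
clock: 11.32
eef_pos: [0.5903, 0.1663, 0.0574]
orientation: [0.001, 0.998, -0.064, -0.008]
contact_force: [-20.7, 0.7, 6.4]
finger_gap: 0.0
grip_force: 0.0
```

The force rose to 21 N with no motion, against about 7 N for the catch, so the door is on its stop. I'll back off and check.

Call:
{"api": "drive_tool", "payload": {
  "travel": [
    [-0.01, 0, 0],
    [-0.03, 0, 0],
    [-0.06, 0, 0],
    [-0.08, 0, -0.03],
    [-0.1, 0, -0.07],
    [-0.12, 0, -0.11],
    [-0.12, 0.04, -0.15],
    [-0.12, 0.08, -0.15],
    [-0.12, 0.12, -0.15],
    [-0.12, 0.16, -0.15],
    [-0.12, 0.2, -0.15],
    [-0.12, 0.2, -0.15]
  ],
  "turn": [0, 0, 0, 0, 0, 0, 0, 0, 0, 0, 0, 0],
  "hand": [1, 1, 1, 1, 1, 1, 1, 1, 1, 1, 1, 1]
}}

```text
clock: 12.32
eef_pos: [0.4523, -0.0228, 0.2105]
orientation: [0.002, 0.998, -0.066, 0.002]
contact_force: [-0.7, 0.5, -0.5]
finger_gap: -0.0002
grip_force: 0.0
```

Run:
```python
from h import *
go()
d=snap('top','top4.png');snap('side','side4.png')
for t in(0,.05):
  print(t,[proj(d,[*(C+Rc@np.array(door(t,r,.016)[:2])),.109]).round(1) for r in(0,.25)],[proj(d,[*(C+Rc@np.array(door(t,r,.003)[:2])),.109]).round(1) for r in(0,.25)])
a=cv2.imread('pics/top4.png')[150:220,180:310];b=cv2.imread('pics/side4.png')[120:230,230:430]
a=cv2.resize(a,(650,350),interpolation=2);b=cv2.resize(b,(436,240),interpolation=2)
o=np.zeros((600,650,3),'u1');o[:350]=a;o[360:,:436]=b;cv2.imwrite('pics/c4.png',o)
```

```text
clk 12.3167 cab [-0.2515 -0.1518] 0.2105 ang 0.0 F [-0.7  0.5 -0.5] j [-0.32 -0.15  1.95 -0.    1.34  1.39]
0 [array([293.6, 191.7]), array([192.6, 178.7])] [array([294.4, 186.5]), array([193.6, 173.6])]
0.05 [array([294. , 191.8]), array([192.1, 183.7])] [array([294.5, 186.5]), array([192.8, 178.6])]
```

View pics/c4.png

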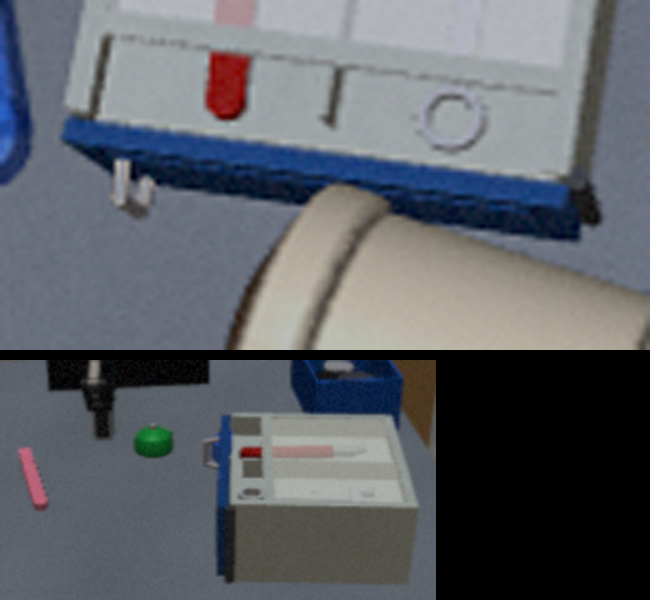

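The door is flush with the front. Its free outer top corner at crop (62,140), or pixel (192.4,178), matches the prediction for 0 rad, (192.6,178.7), and not the one for 0.05 rad. Both tools are inside and the arm is clear.

```bash
python3 -c "
from plant import robot
print(robot.sign_off())"
```

```text
the job is handed in; nothing more can be done
None
```

I pushed both tools in about 10 mm past the front edge, closed the door slowly onto its catch and handed the job in at about 12.4 s; sign-off returned no verdict, but the last picture shows the door shut flush, both tools inside and the arm clear.

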